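Nest the graded specimen boxes in the dock tray

TASK

Put the set of open specimen boxes away nested, largest first: drop the blue box into the aluminium box that is fixed in the white tray, and only then the orange box into the blue one, each upright and fully home on the floor of the box around it. The exact place of the aluminium box in its tray is not measured, so find its walls by feel or by sight. Leave the vial, the covered dish, the tape roll and the black-capped case standing where they are.

Things in the scene. Friction and masses are not known exactly. Their poses are not given: they have to be found in the camera images.
- dock_tray: white shallow tray fixed to the bench, 92 (x) x 124 (y) x 13 mm, walls and floor 4 mm. Origin: centre of its underside; z up, y along its long side. An open aluminium box is fixed on its floor, parallel to its sides, up to 8 mm off the tray's centre along x and along y: this offset differs each time and is not reported, so it must be felt or seen.
- tray_mid (a point): point over the middle of the tray (not of the aluminium box), 36 mm above the tray's underside: the height of the aluminium box's rim; axes as the tray's. The aluminium box does not move; outside 67 (x) x 95 (y) x 32 mm, walls and floor 3.5 mm, inside 60 x 88 mm; its inner floor is 28.5 mm below this point.
- medium_center (a point): centre (half-way up) of the blue open box, loose, outside 56 (x) x 84 (y) x 44 mm tall, walls and floor 3 mm, mouth up, z up; about 0.12 kg. It fits into the aluminium box with 2 mm to spare on each side, either way round, and when home its rim stands 15.5 mm above the aluminium rim; its centre is then 29.5 mm above the tray's underside.
- small_center (a point): centre (half-way up) of the orange open box, loose, outside 46 (x) x 74 (y) x 57 mm tall, walls and floor 3 mm, mouth up, z up; about 0.09 kg. It fits into the blue box with 2 mm to spare on each side, either way round; when home its rim stands 16 mm above the blue rim and its centre is 9.5 mm above the blue box's centre.
- vial: bystander: glass sample vial with a white cap, 23 mm across, 48 mm tall, upright; origin at the centre of its underside
- petri_dish: bystander: covered clear dish, 58 mm across, 15 mm high; origin at the centre of its underside
- tape: bystander: amber tape roll lying flat, 65 mm across, 12 mm high; origin at the centre of its underside
- case: bystander: clear cylindrical case with a black cap, 44 mm across, 68 mm tall, upright; origin at the centre of its underside. It stands between the tray and the tall fixed microscope, which fills world x 0.31 to 0.91, y 0.18 to 0.46 m up to 0.68 m high: go round it
There are look-alikes about, which are no part of the job. Of the things shaped like the part that bears small_center, the orange one is meant.

How it is judged (in metres and radians):
On the way:
1. the blue box is home in the aluminium box while the orange box is still outside it (z of medium_center in the frame of dock_tray between 0.0275 and 0.0325 m and x of medium_center in the frame of dock_tray between -0.014 and 0.014 m and y of medium_center in the frame of dock_tray between -0.014 and 0.014 m and angle between medium_center's own z axis and vertical below 0.06 rad and angle between the y axis of medium_center and the y axis of dock_tray, either way round below 0.15 rad and horizontal distance between small_center and medium_center above 0.07 m), for 0.2 s.
At the end, for the whole second after the job is handed in: Blue box upright on the aluminium box's floor (centre 27.5-32.5 mm over the tray's underside, within 14 mm of its centre per axis, parallel within 0.15 rad, tilt < 0.06); orange box on the blue one's floor (centre 7-12 mm above the blue centre, within 5 mm per axis, tilt < 0.08); both at rest (z of medium_center in the frame of dock_tray between 0.0275 and 0.0325 m and x of medium_center in the frame of dock_tray between -0.014 and 0.014 m and y of medium_center in the frame of dock_tray between -0.014 and 0.014 m and angle between medium_center's own z axis and vertical below 0.06 rad and angle between the y axis of medium_center and the y axis of dock_tray, either way round below 0.15 rad and z of small_center in the frame of medium_center between 0.007 and 0.012 m and x of small_center in the frame of medium_center between -0.005 and 0.005 m and y of small_center in the frame of medium_center between -0.005 and 0.005 m and angle between small_center's own z axis and vertical below 0.08 rad and linear speed of each of medium_box, small_box below 0.02 m/s); the robot touches nothing.
It fails at once if the vial is shifted by more than 20 mm or tipped over (distance of vial from where it was at the start of the episode above 0.02 m or angle between vial's own z axis and vertical above 0.5 rad).
It fails at once if the covered dish is shifted by more than 20 mm or tipped over (distance of petri_dish from where it was at the start of the episode above 0.02 m or angle between petri_dish's own z axis and vertical above 0.5 rad).
It fails at once if the tape roll is shifted by more than 20 mm or tipped over (distance of tape from where it was at the start of the episode above 0.02 m or angle between tape's own z axis and vertical above 0.5 rad).
It fails at once if the black-capped case is shifted by more than 20 mm or tipped over (distance of case from where it was at the start of the episode above 0.02 m or angle between case's own z axis and vertical above 0.5 rad).
It also fails if it takes over 72 s, if anything falls off the work surface, if the arm or the gripper's body presses on something with over 40 N, if the wrist force passes 120 N, or if a joint passes its speed limit or range.

ROBOT

A 6-joint arm with a two-finger parallel gripper is mounted at the origin on a cart in front of the work surface, level with it; the furniture and walls round the work are solid. World frame = base frame: x ahead of the robot, y to its left, z up, the work surface at z = 0. Lengths are in mm, angles in rad, forces in N, time in s.
With the tool pointing down it reaches from about 325 to 900 mm from the base axis. Payload 6.1 kg.
Tool frame: the origin (TCP) lies midway between the tips of the shut fingers; the grasp point (between the pads) lies 19 mm behind it; z points along the fingers, y is the line along which they close (so a half turn about z gives the same grasp; the last joint's range is limited). The gripper opens to 85 mm and grips with 20 to 120 N. Pads are 22 mm wide; open, the fingers measure 114 mm over their backs; the gripper's body (76 mm by 85 mm) begins 54 mm behind the grasp point. The pads swing forward as they close: fully open they stand 13 mm farther back than shut.
Start: joints at [1.091, 0.22, 1.526, -0, 1.395, -0.126], TCP at [216.539, 586.282, 231.3] pointing down, gripper open.
Joint ranges: [-2.98, 2.98], [-0.91, 2.08], [0.09, 2.57], [-1.24, 4.39], [0.2, 2.65], [-2.68, 2.68]. Speed limits (rad/s): [2.57, 2.57, 3.01, 3.14, 3.14, 3.14].

INTERFACE

Orientations are given as [roll, pitch, yaw] about the fixed x, y, z axes, in that order (R = Rz(yaw) Ry(pitch) Rx(roll)).
In Python, from workcell import manip, imaging gives the robot as it stands.
- The arm moves only by the tool jog_arm, never from a script. Its arguments are lists of equal length, an entry for each row: "fingers": the closure in counts, from 0 (fully open) to 255 (shut); "travel": the shift along the tool's x, y, z in m, a list of three; "turn": the turn, a rotation vector about the tool's x, y, z in rad, a list of three. A call has 1 to 5 rows; each row is the pose to reach, as a shift and turn from the pose commanded when the call began, along the tool's axes at that moment; what a row does not reach only later rows make up. A row lasts 1/12 s, in which the tool goes at most 41.7 mm and 7.16 degrees, less where a joint would pass 70% of its speed; a pose out of reach is approached as far as the arm can. A call with a gripper value outside its range is refused whole. The fingers move at their own pace and stop on an object; "force" is the grip in N (left out, the last holds). Time passes only in rows, so rows that repeat a pose let the fingers close. It gives the time, the measured TCP pose, the force, the opening and the grip force at its end, in the units of the state.
- manip.read_state(): the state, without advancing time (a new reading comes with each control period).
- imaging.capture(name): name is "side" or "top" or "wrist"; returns the picture (400x640x3 uint8, red, green, blue); there is no depth.
- imaging.get_calibration(name): a dict with "fx", "fy", "cx", "cy" (pixels), "world_to_cam" (4x4, takes a point from world to camera coordinates). Camera axes: x right, y down, z forward; pixel columns grow to the right and rows downward; lengths in mm; the calibration is good to about 2 mm. A picture is of the moment at which its call begins: read the wrist's pose just before it. get_calibration takes no time and is no camera call; for the wrist camera it gives the pose at the moment of the call.
- manip.close_job(): hands the job in; it is judged then, once.
Trained networks look in the newest picture that a camera, given by its name, has taken for a name from the list of things; names that differ only in an ending like _2 or _b are one class to them, and where a whole thing is asked for, a point or a joint stands for the part that bears it (a point fixed in the world has none). Each returns a list of dicts, best first, with "p" (0 to 1); they miss things now and then, are a little off and sometimes report something else, mostly with a low value. They report only what shows in the picture. A call takes as long as a camera call. They do not tell look-alikes from the thing itself.
- imaging.spot_in(camera, query): "point" ([column, row] in pixels, amid what is visible of it).
The state is a dict: "clock": time; "joints": joint angles; "joint_velocities": joint speeds; "effort": joint torques, N m; "tcp_pos": TCP position; "orientation": TCP orientation; "ft_force": force on the tool from outside, world axes, zero at the start; "wrist_torque": the same for the moment, N m; "finger_gap": opening from 0.0 (shut) to 1.0 (fully open); "gripper_force": force on a finger pad.
Only numpy, scipy, OpenCV 4.12 (cv2) and the standard library are available. Lean on these libraries where they do the work, as an engineer would, in place of code of your own. Each camera call takes 0.05 s, during which the arm holds its last target. There are 200 camera calls.

## Working session

There is one attempt and no reset: what is moved stays moved. The work goes in short steps, Python scripts to look and compute and a tool call to move; the robot and the scene stay as the last step left them, time stands still between calls to the robot, and variables do not carry over. Pictures are saved under pics/ and viewed, at most 13 in all, crops included, and the job is handed in when it is done.

Besides the shell and the picture viewer there is one more tool, called after "Emit:" as name(argument=value, ...), one argument or row to a line, values as JSON. jog_arm: Moves the arm, as the interface text tells. Its arguments: {"type":"object","properties":{"fingers":{"type":"array","items":{"type":"number"}},"travel":{"type":"array","items":{"type":"array","items":{"type":"number"}}},"turn":{"type":"array","items":{"type":"array","items":{"type":"number"}}},"force":{"type":"number"}},"required":["fingers","travel","turn"]}

```bash
mkdir -p pics; ls; cat > h.py <<'E'
import numpy as np, cv2
from workcell import manip, imaging
def snap(c,f=None):
    im=imaging.capture(c)
    if f: cv2.imwrite('pics/'+f,cv2.cvtColor(im,cv2.COLOR_RGB2BGR))
    return im
def ray(cal,p):
    T=np.array(cal['world_to_cam']);R=T[:3,:3];t=T[:3,3]
    d=R.T@np.array([(p[0]-cal['cx'])/cal['fx'],(p[1]-cal['cy'])/cal['fy'],1]);return -R.T@t,d
def atz(cal,p,z):
    o,d=ray(cal,p);return o+d*(z-o[2])/d[2]
def proj(cal,P):
    T=np.array(cal['world_to_cam']);c=T[:3,:3]@np.array(P)+T[:3,3]
    return np.array([cal['fx']*c[0]/c[2]+cal['cx'],cal['fy']*c[1]/c[2]+cal['cy']])
def tri(rays):
    A=0;b=0
    for o,d in rays:
        d=d/np.linalg.norm(d);M=np.eye(3)-np.outer(d,d);A=A+M;b=b+M@o
    return np.linalg.solve(A,b)
E
python3 - <<'E'
from h import *
ims=[]
np.set_printoptions(precision=1,suppress=True)
for c in ['top','side','wrist']:
    cal=imaging.get_calibration(c);ims.append(snap(c,c+'0.png'));print(c,ray(cal,(320,200)))
    for q in ['dock_tray','medium_center','small_center','vial','petri_dish','tape','case']:
        print(q,[(np.round(r['point']).tolist(),round(r['p'],2),atz(cal,r['point'],20)[:2]) for r in imaging.spot_in(c,q)[:3]])
print(manip.read_state())
E
```

```text
pics
top (array([ 362. , -109.2,  998.8]), array([ 0.2, -0. , -1. ]))
dock_tray [([294.0, 189.0], 0.85, array([582.6, -43.7]))]
medium_center [([426.0, 237.0], 0.58, array([ 453.7, -386.9]))]
small_center [([274.0, 129.0], 0.93, array([750.8,  13.8])), ([371.0, 239.0], 0.59, array([ 448.7, -243.5])), ([218.0, 171.0], 0.29, array([630.7, 160.2]))]
vial [([359.0, 179.0], 0.61, array([ 609.3, -217. ]))]
petri_dish [([370.0, 301.0], 0.77, array([ 292.2, -238.8]))]
tape [([219.0, 168.0], 0.93, array([639.3, 160.1]))]
case [([224.0, 136.0], 0.58, array([729.5, 149.1])), ([427.0, 237.0], 0.46, array([ 454.7, -390.6]))]
side (array([ 351.8, -793.3,  710.1]), array([ 0.2,  0.7, -0.7]))
dock_tray [([351.0, 215.0], 0.79, array([ 596.8, -122.4]))]
medium_center [([322.0, 335.0], 0.79, array([ 448.6, -397.5]))]
small_center [([299.0, 267.0], 0.86, array([ 445.9, -235. ])), ([391.0, 167.0], 0.66, array([755.5,  20.7]))]
vial [([372.0, 241.0], 0.52, array([ 614. , -210.1]))]
petri_dish [([224.0, 287.0], 0.94, array([ 291.9, -243.6]))]
tape [([327.0, 154.0], 0.66, array([609.5, 125.7]))]
case [([361.0, 137.0], 0.69, array([726. , 176.7]))]
wrist (array([142.5, 612.6, 374.4]), array([ 0.3, -0.1, -1. ]))
dock_tray []
medium_center []
small_center []
vial []
petri_dish []
tape []
case []
{'clock': 1.2, 'joints': array([ 1.1,  0.2,  1.5, -0. ,  1.4, -0.1]), 'joint_velocities': array([ 0.,  0.,  0.,  0., -0., -0.]), 'effort': array([  0. , -49.7, -39. ,  -0. ,   0. ,  -0. ]), 'tcp_pos': array([216.6, 586.3, 231.3]), 'orientation': array([3.1, 0. , 2.8]), 'ft_force': array([ 0.6, -0. ,  0.5]), 'wrist_torque': array([-0.,  0.,  0.]), 'gripper_force': 0.0, 'finger_gap': 0.9998290465594792}
```

View pics/top0.png

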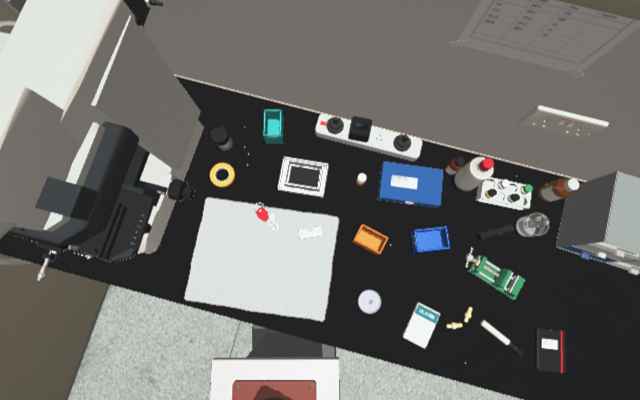

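View pics/side0.png

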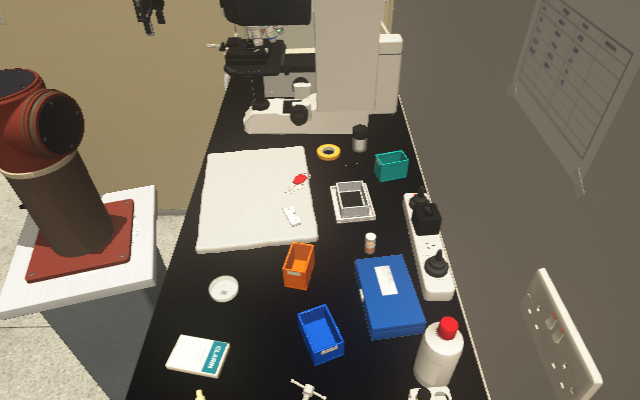

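The top view shows the blue box at about (430,239), the orange box at (371,239), the tray at (303,176) and a teal look-alike at (273,125). The vial is at (361,179), the tape at (222,175), the dish at (369,301) and the case at (222,137). The side view agrees. The arm is behind the microscope, so I'll retract it and lift it round first.

Emit:
jog_arm(
  fingers=[0,0,0,0,0],
  travel=[
    [0,-0.038,-0.015],
    [0,-0.076,-0.03],
    [0,-0.114,-0.045],
    [0,-0.152,-0.06],
    [0,-0.19,-0.075],
  ],
  turn=[
    [0,0,0],
    [0,0,0],
    [0,0,0],
    [0,0,0],
    [0,0,0],
  ],
)

```text
clock: 1.62
tcp_pos: [150.0, 406.4, 306.5]
orientation: [-3.141, -0.0, 2.788]
ft_force: [0.4, -0.9, 0.4]
finger_gap: 0.997
gripper_force: 0.0
```

Emit:
jog_arm(
  fingers=[0,0,0,0,0],
  travel=[
    [0.004,-0.037,-0.017],
    [0.008,-0.074,-0.034],
    [0.012,-0.111,-0.051],
    [0.016,-0.148,-0.068],
    [0.02,-0.18,-0.085],
  ],
  turn=[
    [0,0,0],
    [0,0,0],
    [0,0,0],
    [0,0,0],
    [0,0,0],
  ],
)

```text
clock: 2.03
tcp_pos: [68.4, 244.2, 392.1]
orientation: [3.141, 0.0, 2.788]
ft_force: [0.7, 0.3, 1.2]
finger_gap: 0.999
gripper_force: 0.0
```

```bash
python3 - <<'E'
from h import *
s=manip.read_state();print(s['clock'],s['tcp_pos'],s['orientation'],s['joints'],s['ft_force'])
E
```

```text
2.0333 [ 68.44128977 244.1658939  392.07294404] [3.14050040e+00 3.59661174e-04 2.78798216e+00] [ 9.82479584e-01 -7.97481686e-01  2.03928730e+00 -1.01177321e-04
  1.89864109e+00 -2.34739081e-01] [0.67554555 0.32650901 1.18554254]
```

Emit:
jog_arm(
  fingers=[0,0,0,0,0],
  travel=[
    [-0.03,-0.012,0],
    [-0.06,-0.025,0],
    [-0.092,-0.038,0],
    [-0.123,-0.05,0],
    [-0.154,-0.065,0],
  ],
  turn=[
    [0,0,0.12],
    [0,0,0.24],
    [0,0,0.36],
    [0,0,0.48],
    [0,0,0.6],
  ],
)

```text
clock: 2.45
tcp_pos: [192.1, 130.6, 391.7]
orientation: [3.139, 0.001, 2.183]
ft_force: [1.2, 0.6, -0.1]
finger_gap: 1.002
gripper_force: 0.0
```

Emit:
jog_arm(
  fingers=[0,0,0,0,0],
  travel=[
    [-0.04,-0.006,0],
    [-0.08,-0.012,0],
    [-0.12,-0.018,0],
    [-0.16,-0.024,0],
    [-0.2,-0.03,0],
  ],
  turn=[
    [0,0,0.12],
    [0,0,0.24],
    [0,0,0.36],
    [0,0,0.48],
    [0,0,0.6],
  ],
)

```text
clock: 2.87
tcp_pos: [279.2, -43.7, 391.8]
orientation: [3.139, 0.001, 1.599]
ft_force: [1.4, 0.9, 0.3]
finger_gap: 1.004
gripper_force: 0.0
```

Emit:
jog_arm(
  fingers=[0,0,0,0,0],
  travel=[
    [0.006,0.041,0.01],
    [0.012,0.082,0.02],
    [0.018,0.123,0.03],
    [0.024,0.164,0.04],
    [0.03,0.205,0.05],
  ],
  turn=[
    [0,0,0.017],
    [0,0,0.017],
    [0,0,0.017],
    [0,0,0.017],
    [0,0,0.017],
  ],
)

```text
clock: 3.28
tcp_pos: [480.2, -5.0, 341.8]
orientation: [3.141, 0.0, 1.588]
ft_force: [-1.0, -0.9, 0.2]
finger_gap: 1.004
gripper_force: 0.0
```

Emit:
jog_arm(
  fingers=[0,0,0,0],
  travel=[
    [0,0.03,0.01],
    [0,0.06,0.02],
    [0,0.08,0.03],
    [0,0.08,0.03],
  ],
  turn=[
    [0,0,0],
    [0,0,0],
    [0,0,0],
    [0,0,0],
  ],
)

```text
clock: 3.62
tcp_pos: [559.8, -3.1, 308.6]
orientation: [-3.137, -0.001, 1.59]
ft_force: [-0.2, 0.8, -0.6]
finger_gap: 0.998
gripper_force: 0.0
```

```bash
python3 - <<'E'
from h import *
import pickle
cal=imaging.get_calibration('wrist');im=snap('wrist','wA.png')
pickle.dump((cal,im),open('A.pkl','wb'))
print(manip.read_state()['tcp_pos'],cal['fx'],cal['cx'],cal['cy'])
for q in ['dock_tray','medium_center','small_center','vial']: print(q,[(np.round(r['point']),r['p'],atz(cal,r['point'],20)) for r in imaging.spot_in('wrist',q)[:3]])
E
```

```text
[558.44057255  -3.16847209 309.92331517] 312.1855978211469 324.21082985394156 200.52494181865154
dock_tray [(array([360., 170.]), 0.74, array([609.20982856, -19.47222398,  20.        ]))]
medium_center [(array([249., 359.]), 0.58, array([ 434.49942951, -357.67756582,   20.        ]))]
small_center [(array([251., 306.]), 0.94, array([ 443.66425854, -248.47530982,   20.        ])), (array([471., 149.]), 0.77, array([760.76660915,  14.07469069,  20.        ])), (array([360., 170.]), 0.52, array([609.28104214, -18.17933831,  20.        ]))]
vial [(array([352., 298.]), 0.92, array([ 606.96458474, -230.18051707,   20.        ]))]
```

View pics/wA.png

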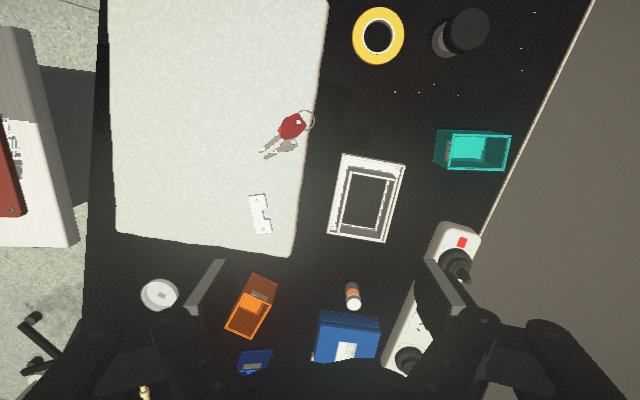

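The wrist view shows the tray at about (366,198) with the aluminium box in it. The orange box is at (252,305), the blue box at (253,361), the vial at (352,295) and the teal look-alike at (475,150). Next I'll take a closer look at the tray.

Emit:
jog_arm(
  fingers=[0,0,0,0,0],
  travel=[
    [-0.022,0.005,0.027],
    [-0.044,0.01,0.054],
    [-0.066,0.015,0.082],
    [-0.09,0.02,0.11],
    [-0.09,0.02,0.11],
  ],
  turn=[
    [0,0,0],
    [0,0,0],
    [0,0,0],
    [0,0,0],
    [0,0,0],
  ],
)

```text
clock: 4.28
tcp_pos: [576.8, -95.8, 197.2]
orientation: [-3.134, -0.0, 1.587]
ft_force: [-1.9, -0.3, -0.8]
finger_gap: 0.999
gripper_force: 0.0
```

```bash
python3 - <<'E'
from h import *
import pickle
cal=imaging.get_calibration('wrist');im=snap('wrist','wB.png')
pickle.dump((cal,im),open('B.pkl','wb'))
print(manip.read_state()['tcp_pos'])
calA,imA=pickle.load(open('A.pkl','rb'))
a=cv2.resize(cv2.cvtColor(imA,4)[140:250,310:430],None,fx=3.3,fy=3.3,interpolation=2)
p=proj(cal,(600,-50,20)).astype(int);print(p)
y0=max(p[1]-90,0);x0=p[0]-75;b=cv2.resize(cv2.cvtColor(im,4)[y0:y0+190,x0:x0+150],None,fx=2.6,fy=2.6,interpolation=2)
print(x0,y0)
o=np.zeros((500,800,3),np.uint8);o[:a.shape[0],:a.shape[1]]=a;o[:b.shape[0],400:400+b.shape[1]]=b
cv2.imwrite('pics/tray.png',o)
E
```

```text
[577.61159831 -94.23143727 199.87732041]
[349 133]
274 43
```

View pics/tray.png

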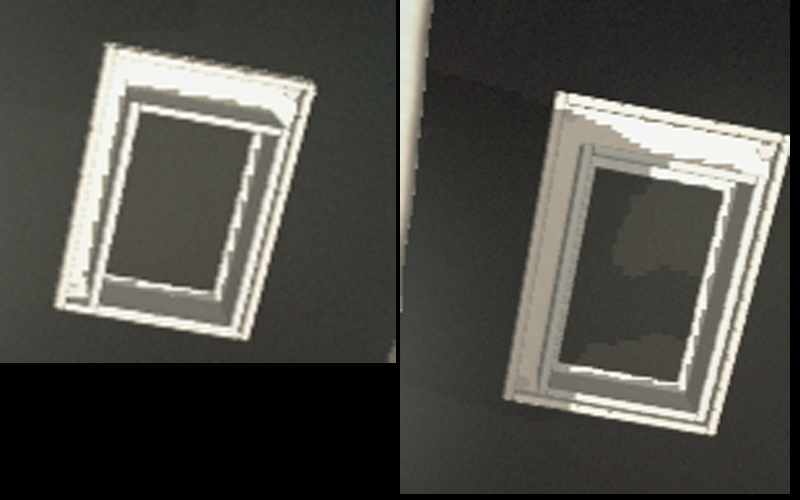

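The crops show the tray's outer corners and the aluminium rim clearly. In the right crop the tray corners are (557,93), (789,137), (714,434) and (505,400), and the rim's outer corners are about (583,145), (757,181), (703,420) and (542,395). I'll fit the pose and overlay it.

```bash
cat > trayfit.py <<'E'
from h import *
import pickle
from scipy.optimize import least_squares
cal,im=pickle.load(open('B.pkl','rb'))
f=lambda L:[((x-400)/2.6-.3+274,y/2.6-.3+43) for x,y in L]
S=[(-1,1),(1,1),(1,-1),(-1,-1)]
T=f([(557,93),(789,137),(714,434),(505,400)]);A=f([(583,145),(757,181),(703,420),(542,395)])
def w(p,hx,hy,ox=0,oy=0,z=0):
    c,s=np.cos(p[2]),np.sin(p[2])
    return [(p[0]+c*(ox+a*hx)-s*(oy+b*hy),p[1]+s*(ox+a*hx)+c*(oy+b*hy),z) for a,b in S]
def res(p):
    r=[]
    for P,q in zip(w(p,46,62,z=13),T): r+=list(proj(cal,P)-q)
    for P,q in zip(w(p,33.5,47.5,p[3],p[4],p[5]),A): r+=list(proj(cal,P)-q)
    return r
s=least_squares(res,[600,-50,0,0,0,36],loss='soft_l1')
E
python3 - <<'E'
from trayfit import *
p=s.x;np.set_printoptions(precision=2,suppress=True);print(p,np.array(s.fun).reshape(-1,2))
o=cv2.resize(cv2.cvtColor(im,4)[33:243,264:434],None,fx=2.8,fy=2.8,interpolation=2)
cA,iA=pickle.load(open('A.pkl','rb'))
oA=cv2.resize(cv2.cvtColor(iA,4)[140:250,310:420],None,fx=2.8,fy=2.8,interpolation=2)
for img,c,off in ((o,cal,(264,33)),(oA,cA,(310,140))):
  for pts,col in ((w(p,46,62,z=13),(0,0,255)),(w(p,33.5,47.5,p[3],p[4],36),(0,255,0)),(w(p,30,44,p[3],p[4],36),(255,255,0))):
    q=np.array([(proj(c,P)-off+.5)*2.8-.5 for P in pts]);cv2.polylines(img,[np.round(q*8).astype(int)],True,col,1,16,3)
out=np.zeros((590,790,3),np.uint8);out[:o.shape[0],:o.shape[1]]=o;out[:oA.shape[0],480:480+oA.shape[1]]=oA
cv2.imwrite('pics/fit.png',out)
E
```

```text
[618.81 -66.25  -0.15   1.22  -3.77  27.41] [[-1.09 -0.35]
 [ 1.16 -0.89]
 [ 0.66  1.02]
 [-0.68  0.89]
 [ 0.05  1.48]
 [ 1.55 -0.3 ]
 [-0.31 -0.07]
 [-0.93 -0.62]]
```

View pics/fit.png

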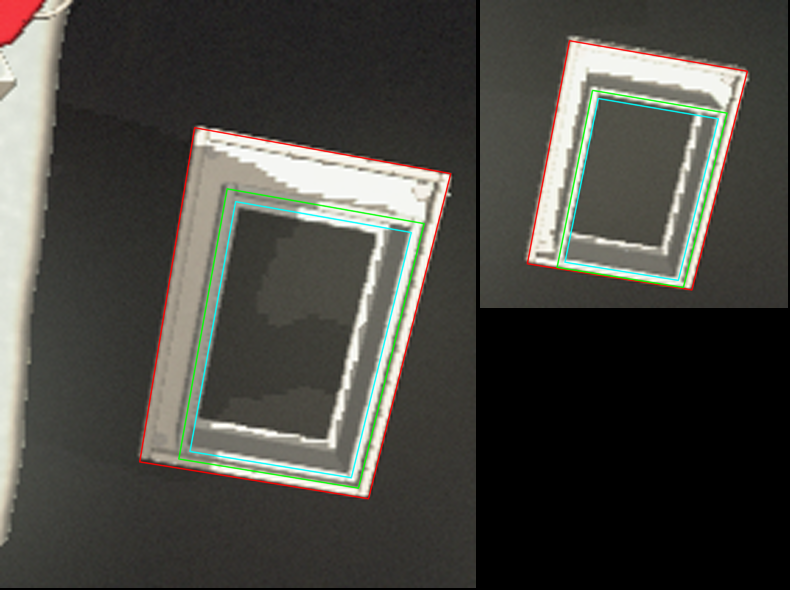

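Emit:
jog_arm(
  fingers=[0,0,0,0,0],
  travel=[
    [-0.03,-0.01,-0.02],
    [-0.06,-0.025,-0.04],
    [-0.09,-0.04,-0.05],
    [-0.12,-0.06,-0.05],
    [-0.155,-0.08,-0.05],
  ],
  turn=[
    [0,0,0],
    [0,0,0],
    [0,0,0],
    [0,0,0],
    [0,0,0],
  ],
)

```text
clock: 4.75
tcp_pos: [503.5, -249.7, 257.0]
orientation: [3.136, 0.003, 1.592]
ft_force: [0.3, -1.3, -0.8]
finger_gap: 0.997
gripper_force: 0.0
```

Emit:
jog_arm(
  fingers=[0,0,0,0,0],
  travel=[
    [-0.035,-0.015,0],
    [-0.07,-0.03,0],
    [-0.1,-0.045,0],
    [-0.1,-0.045,0],
    [-0.1,-0.045,0],
  ],
  turn=[
    [0,0,0],
    [0,0,0],
    [0,0,0],
    [0,0,0],
    [0,0,0],
  ],
)

```text
clock: 5.17
tcp_pos: [459.6, -351.4, 255.1]
orientation: [3.139, 0.002, 1.587]
ft_force: [0.0, 1.0, 0.3]
finger_gap: 0.997
gripper_force: 0.0
```

```bash
python3 - <<'E'
from h import *
import pickle
cal=imaging.get_calibration('wrist');im=snap('wrist','wC.png')
pickle.dump((cal,im),open('C.pkl','wb'))
s=manip.read_state();print(s['clock'],s['tcp_pos'],s['orientation'])
hsv=cv2.cvtColor(im,41)
from trayfit import *
cal,im=pickle.load(open('B.pkl','rb'))
def res2(p):
    r=[]
    for P,q in zip(w(p,46,62,z=13+p[5]),T): r+=list(proj(cal,P)-q)
    for P,q in zip(w(p,33.5,47.5,p[3],p[4],36+p[5]),A): r+=list(proj(cal,P)-q)
    return r
s=least_squares(res2,[600,-50,0,0,0,0],loss='soft_l1');p=s.x
print(np.round(p,2),np.round(np.array(s.fun).reshape(-1,2),1).tolist(),np.mean(w(p,1,1,p[3],p[4]),0))
E
```

```text
5.2167 [ 460.14804255 -350.19221061  254.65548732] [3.13906443e+00 1.50519435e-03 1.58860211e+00]
[ 6.1959e+02 -6.6850e+01 -1.5000e-01  1.0000e-02 -2.9000e+00 -6.2100e+00] [[-0.3, 0.7], [0.1, -0.1], [0.1, -0.3], [0.2, -0.3], [-0.0, 1.0], [2.0, -0.6], [-0.2, 0.3], [-1.2, -0.4]] [619.16800188 -69.72406915   0.        ]
```

View pics/wC.png

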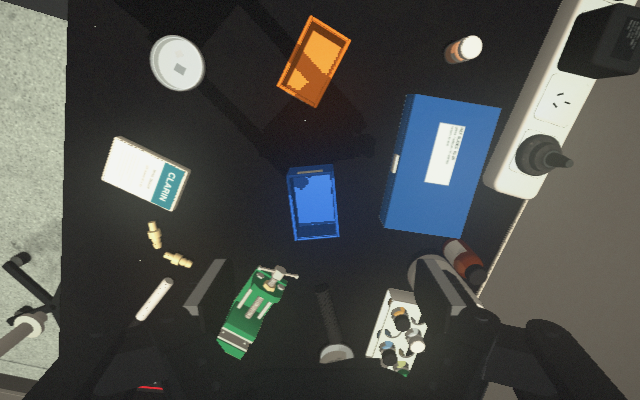

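The blue box fills about (288–340,165–241), with its long side nearly along y. The orange box is at about (314,61), turned about 30°. I'll fit the full box outlines to colour masks.

```bash
cat > boxfit.py <<'E'
from h import *
import pickle
from scipy.optimize import minimize
def mask(im,col,seed,r=60):
    h=cv2.cvtColor(im,cv2.COLOR_RGB2HSV)
    lo,hi=((5,120,40),(22,255,255)) if col=='o' else ((105,120,35),(125,255,255))
    m=cv2.inRange(h,lo,hi);z=np.zeros_like(m);cv2.circle(z,tuple(int(v) for v in seed),r,255,-1);m&=z
    m=cv2.morphologyEx(m,cv2.MORPH_CLOSE,np.ones((3,3)))
    n,l,st,_=cv2.connectedComponentsWithStats(m);k=1+np.argmax(st[1:,4])
    c=max(cv2.findContours((l==k).astype(np.uint8),0,1)[0],key=cv2.contourArea)
    return cv2.convexHull(c)
def hull(cal,p,dim,dz):
    c,s=np.cos(p[2]),np.sin(p[2])
    q=[proj(cal,(p[0]+c*a*dim[0]/2-s*b*dim[1]/2,p[1]+s*a*dim[0]/2+c*b*dim[1]/2,z+dz)) for a in(-1,1) for b in(-1,1) for z in(0,dim[2])]
    return cv2.convexHull(np.array(q,np.float32))
def iou(h1,h2):
    i=cv2.intersectConvexConvex(h1,h2)[0];a,b=cv2.contourArea(h1),cv2.contourArea(h2);return i/(a+b-i)
def fit(cal,im,col,seed,dim,p0,freez=True,r=60):
    H=mask(im,col,seed,r).astype(np.float32)
    f=lambda p:-iou(hull(cal,p,dim,p[3] if freez else 0),H)
    n=4 if freez else 3;b=None
    for y in (-.6,-.3,0,.3,.6):
        x0=np.array([*p0,y,0.][:n]);sx=np.vstack([x0]+[x0+np.eye(n)[i]*[12,12,.15,8][i] for i in range(n)])
        s=minimize(f,x0,method='Nelder-Mead',options=dict(initial_simplex=sx,maxiter=800,xatol=.01,fatol=1e-5))
        if b is None or s.fun<b.fun:b=s
    return b.x,b.fun,H.reshape(-1,2).min(0),H.reshape(-1,2).max(0)
E
python3 - <<'E'
from boxfit import *
np.set_printoptions(precision=2,suppress=True)
cal,im=pickle.load(open('C.pkl','rb'))
for fz in(1,0):
    print(fit(cal,im,'b',(315,203),(56,84,44),(450,-390),fz))
    print(fit(cal,im,'o',(314,61),(46,74,57),(445,-240),fz))
cA,iA=pickle.load(open('A.pkl','rb'));print(fit(cA,iA,'o',(252,305),(46,74,57),(445,-240),1,45))
E
```

```text
(array([ 447.56, -394.14,    0.11,    7.16]), np.float64(-0.9839401012692837), array([285., 162.], dtype=float32), array([339., 240.], dtype=float32))
(array([ 446.79, -240.35,   -0.49,    5.04]), np.float64(-0.9553454537856623), array([276.,  15.], dtype=float32), array([351., 108.], dtype=float32))
(array([ 447.61, -396.96,    0.11]), np.float64(-0.967530777951703), array([285., 162.], dtype=float32), array([339., 240.], dtype=float32))
(array([ 446.57, -239.34,   -0.49]), np.float64(-0.9391786465597362), array([276.,  15.], dtype=float32), array([351., 108.], dtype=float32))
(array([ 446.8 , -239.25,   -0.49,    1.61]), np.float64(-0.9848680365056824), array([224., 273.], dtype=float32), array([277., 339.], dtype=float32))
```

Emit:
jog_arm(
  fingers=[0,0,0,0,0],
  travel=[
    [-0.01,-0.003,0.038],
    [-0.02,-0.006,0.075],
    [-0.032,-0.009,0.11],
    [-0.0446,-0.0133,0.14],
    [-0.0446,-0.0133,0.14],
  ],
  turn=[
    [0,0,-0.03],
    [0,0,-0.06],
    [0,0,-0.093],
    [0,0,-0.093],
    [0,0,-0.093],
  ],
)

```text
clock: 5.63
tcp_pos: [444.9, -391.6, 106.2]
orientation: [-3.136, -0.008, 1.684]
ft_force: [-1.8, 1.3, -1.5]
finger_gap: 0.999
gripper_force: 0.0
```

```bash
python3 - <<'E'
from boxfit import *
np.set_printoptions(precision=2,suppress=True)
c=imaging.get_calibration('wrist');im=snap('wrist','wD.png')
s=manip.read_state();print(s['tcp_pos'],s['orientation'])
seed=proj(c,(447.6,-395.5,30));print(seed)
for fz in (1,0): print(fit(c,im,'b',seed,(56,84,44),(448,-395),fz,90))
for n in('side','top'):
    c=imaging.get_calibration(n);im=snap(n);seed=proj(c,(447.6,-395.5,22))
    print(n,fit(c,im,'b',seed,(56,84,44),(448,-395),0,50))
E
```

```text
[ 446.38 -392.11  109.54] [-3.14 -0.01  1.68]
[327.84 215.23]
(array([ 447.66, -396.78,    0.11,    1.78]), np.float64(-0.9175281378065986), array([281., 155.], dtype=float32), array([377., 277.], dtype=float32))
(array([ 447.74, -397.09,    0.11]), np.float64(-0.9142989274948466), array([281., 155.], dtype=float32), array([377., 277.], dtype=float32))
side (array([ 446.01, -395.96,    0.11]), np.float64(-0.9732478112799793), array([297., 304.], dtype=float32), array([344., 366.], dtype=float32))
top (array([ 448. , -395. ,   -0.6]), np.float64(-0.0), array([396., 189.], dtype=float32), array([441., 207.], dtype=float32))
```

Emit:
jog_arm(
  fingers=[0,0,0,0,0],
  travel=[
    [-0.0012,-0.0006,0.025],
    [-0.0012,-0.0006,0.05],
    [-0.0012,-0.0006,0.075],
    [-0.0012,-0.0006,0.099],
    [-0.0012,-0.0006,0.099],
  ],
  turn=[
    [0,0,0],
    [0,0,0],
    [0,0,0],
    [0,0,0],
    [0,0,0],
  ],
)

```text
clock: 6.2
tcp_pos: [446.7, -394.0, 11.8]
orientation: [-3.14, -0.003, 1.684]
ft_force: [-1.0, 1.5, -0.6]
finger_gap: 1.004
gripper_force: 0.0
```

Emit:
jog_arm(
  fingers=[0,255,255,255,255],
  force=40,
  travel=[
    [0,0,0],
    [0,0,0],
    [0,0,0],
    [0,0,0],
    [0,0,0],
  ],
  turn=[
    [0,0,0],
    [0,0,0],
    [0,0,0],
    [0,0,0],
    [0,0,0],
  ],
)

```text
clock: 6.62
tcp_pos: [448.7, -397.9, 16.5]
orientation: [3.139, 0.004, 1.683]
ft_force: [1.1, 1.3, 6.7]
finger_gap: 0.648
gripper_force: 43.7
```

Emit:
jog_arm(
  fingers=[255,255,255],
  travel=[
    [0,0,0],
    [0,0,0],
    [0,0,0],
  ],
  turn=[
    [0,0,0],
    [0,0,0],
    [0,0,0],
  ],
)

```text
clock: 6.87
tcp_pos: [448.7, -397.9, 16.5]
orientation: [3.139, 0.004, 1.683]
ft_force: [0.1, 1.7, 6.0]
finger_gap: 0.643
gripper_force: 43.7
```

Emit:
jog_arm(
  fingers=[255,255,255,255,255],
  travel=[
    [0,0,-0.01],
    [0,0,-0.04],
    [0,0,-0.08],
    [0,0,-0.12],
    [0,0,-0.12],
  ],
  turn=[
    [0,0,0],
    [0,0,0],
    [0,0,0],
    [0,0,0],
    [0,0,0],
  ],
)

```text
clock: 7.28
tcp_pos: [450.8, -400.8, 144.5]
orientation: [3.133, 0.013, 1.683]
ft_force: [2.4, -2.8, 0.2]
finger_gap: 0.649
gripper_force: 43.2
```

Emit:
jog_arm(
  fingers=[255,255,255,255,255],
  travel=[
    [0.03,0.02,0],
    [0.065,0.04,0],
    [0.1,0.06,0],
    [0.135,0.08,0],
    [0.165,0.1,0],
  ],
  turn=[
    [0,0,0.052],
    [0,0,0.104],
    [0,0,0.157],
    [0,0,0.21],
    [0,0,0.262],
  ],
)

```text
clock: 7.7
tcp_pos: [528.2, -219.1, 134.5]
orientation: [3.141, 0.0, 1.418]
ft_force: [0.4, 0.5, -0.9]
finger_gap: 0.646
gripper_force: 43.1
```

```bash
python3 - <<'E'
from boxfit import *
np.set_printoptions(precision=2,suppress=True)
c=imaging.get_calibration('wrist')
# settle: camera calls pass time
snap('wrist');snap('wrist');c=imaging.get_calibration('wrist');im=snap('wrist','wE.png')
s=manip.read_state();print(s['clock'],s['tcp_pos'],s['orientation'],s['ft_force'],s['finger_gap'])
pickle.dump((c,im,s['tcp_pos'],s['orientation']),open('E.pkl','wb'))
E
```

```text
7.85 [ 528.94 -218.88  134.41] [3.14 0.   1.43] [-0.41 -1.5  -1.06] 0.6495261489605978
```

View pics/wE.png

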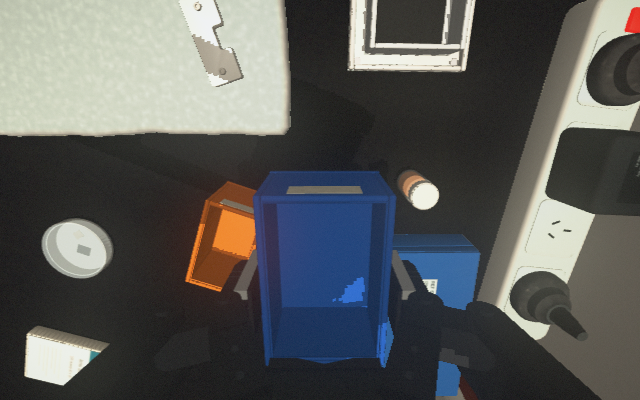

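The blue box is held level. Its rim corners are near (254,195), (395,195), (383,362) and (265,362), and the bottom of its front face runs from (270,172) to (378,172). I'll work out its offset from the tool.

```bash
python3 - <<'E'
from boxfit import *
from scipy.optimize import least_squares
np.set_printoptions(precision=2,suppress=True)
c,im,t,o=pickle.load(open('E.pkl','rb'))
h=cv2.cvtColor(im,41)
m=cv2.inRange(h,(105,120,25),(128,255,255));
for r in (172,180,190,196,205,240,350,362): 
    w=np.where(m[r])[0];w=w[(w>245)&(w<400)];print(r,w.min(),w.max())
for col in (280,300,350,370): w=np.where(m[:,col])[0];w=w[(w>150)&(w<390)];print('c',col,w.min(),w.max())
pts=[((-1,1,1),(254,195)),((1,1,1),(395,195)),((1,-1,1),(383,362)),((-1,-1,1),(265,362)),((-1,1,0),(270,172)),((1,1,0),(378,172))]
def P(p,k):
    a,b,z=k;C,S=np.cos(p[2]),np.sin(p[2]);return (p[0]+C*28*a-S*42*b,p[1]+S*28*a+C*42*b,p[3]+44*z)
res=lambda p:np.concatenate([proj(c,P(p,k))-q for k,q in pts])
s=least_squares(res,[529,-218,-.15,118],loss='soft_l1');print(s.x,s.fun.reshape(-1,2),o[2]-np.pi/2)
d=s.x[:2]-t[:2];y=o[2];print('offset tool x,y',d@[np.cos(y),np.sin(y)],d@[np.sin(y),-np.cos(y)])
E
```

```text
172 270 378
180 267 383
190 266 391
196 254 395
205 254 395
240 279 399
350 264 389
362 265 386
c 280 171 357
c 300 171 358
c 350 171 358
c 370 171 357
[ 530.04 -216.83   -0.15  114.89] [[ 0.02  0.1 ]
 [-0.18  0.28]
 [-0.65  0.45]
 [ 0.82  0.41]
 [ 1.61 -1.  ]
 [-1.09 -0.85]] -0.14542925198683943
offset tool x,y 2.188401727344241 0.7841257604113318
```

Emit:
jog_arm(
  fingers=[255,255,255,255,255],
  travel=[
    [0.025,0.02,0],
    [0.05,0.04,0],
    [0.067,0.052,0],
    [0.067,0.052,0],
    [0.067,0.052,0],
  ],
  turn=[
    [0,0,0],
    [0,0,0],
    [0,0,0],
    [0,0,0],
    [0,0,0],
  ],
)

```text
clock: 8.27
tcp_pos: [589.5, -163.3, 133.8]
orientation: [3.141, 0.001, 1.422]
ft_force: [-0.1, -0.0, -1.6]
finger_gap: 0.649
gripper_force: 43.2
```

```bash
python3 - <<'E'
from h import *
import pickle
snap('wrist');snap('wrist');c=imaging.get_calibration('wrist');im=snap('wrist')
s=manip.read_state();print(s['tcp_pos'],s['orientation'])
pickle.dump((c,im,s['tcp_pos'],s['orientation']),open('F.pkl','wb'))
p=proj(c,(619,-70,20)).astype(int);x0=p[0]-85;y0=max(p[1]-85,0);print(x0,y0,p)
o=cv2.resize(cv2.cvtColor(im,4)[y0:y0+145,x0:x0+190],None,fx=4,fy=4,interpolation=2)
cv2.imwrite('pics/F.png',o)
E
```

```text
[ 588.46628176 -164.13615098  133.49175446] [-3.14118714e+00  4.98324989e-04  1.41955473e+00]
259 0 [344  72]
```

View pics/F.png

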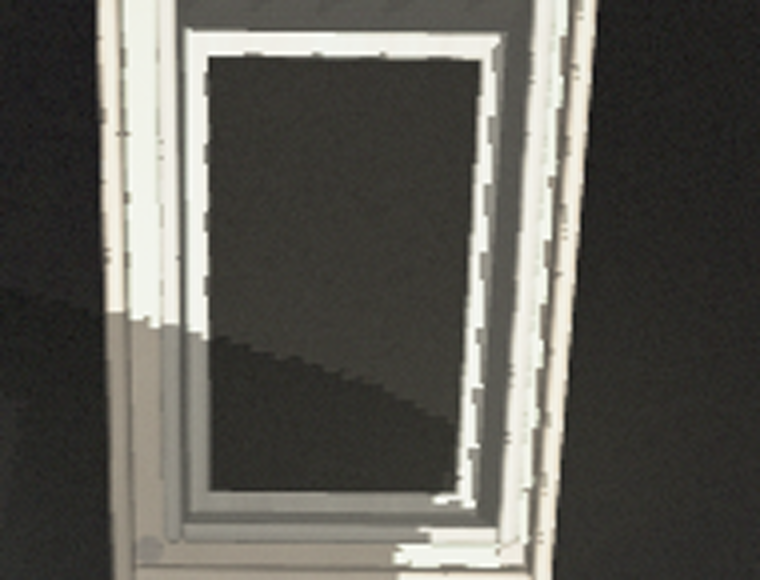

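The crop (×4, origin (259,0)) shows the tray sides and the aluminium rim's side bands at about x 161–181 and 533–553. The near rim band is at about y 522–543. I'll take brightness profiles for exact edges.

```bash
python3 - <<'E'
from h import *
import pickle
c,im,t,o=pickle.load(open('F.pkl','rb'))
g=im.mean(2).astype(int)
for r in (20,60,100,120,128): print(r,'L280',g[r,280:316].tolist(),'R376',g[r,376:412].tolist())
for x in (310,320,335,350): print('c',x,'r118',g[118:172,x].tolist())
E
```

```text
20 L280 [30, 34, 27, 88, 177, 226, 234, 232, 192, 131, 206, 238, 238, 238, 239, 238, 238, 233, 212, 229, 234, 234, 213, 116, 85, 168, 239, 238, 238, 226, 129, 69, 54, 56, 55, 51] R376 [52, 53, 68, 166, 236, 237, 226, 140, 119, 83, 85, 83, 85, 85, 92, 118, 183, 236, 234, 223, 207, 239, 238, 224, 89, 136, 211, 230, 234, 229, 191, 28, 31, 35, 31, 31]
60 L280 [33, 36, 33, 36, 80, 167, 229, 236, 234, 201, 149, 227, 240, 240, 240, 240, 240, 240, 234, 220, 235, 237, 234, 183, 90, 148, 229, 240, 240, 238, 224, 74, 54, 53, 53, 51] R376 [128, 223, 239, 241, 229, 137, 107, 84, 88, 82, 85, 85, 139, 222, 238, 237, 230, 226, 229, 152, 141, 90, 140, 217, 234, 235, 219, 137, 37, 36, 36, 34, 39, 40, 36, 37]
100 L280 [35, 38, 34, 39, 37, 48, 99, 141, 147, 144, 127, 112, 150, 150, 150, 149, 148, 148, 139, 120, 137, 143, 141, 128, 87, 96, 124, 144, 142, 141, 129, 80, 43, 44, 42, 43] R376 [230, 147, 144, 130, 89, 89, 87, 88, 88, 124, 205, 237, 236, 233, 229, 240, 230, 136, 95, 145, 220, 236, 233, 207, 80, 44, 47, 45, 49, 49, 45, 50, 45, 44, 44, 47]
120 L280 [36, 41, 35, 40, 35, 38, 84, 136, 143, 143, 132
[... 945 characters left out ...]
8, 104, 104, 98, 139, 145, 138, 133, 110, 146, 147, 146, 148, 145, 116, 126, 150, 156, 142, 132, 49, 43, 41, 37, 36, 45, 41, 40, 39, 40, 44, 41, 44, 42, 42, 43, 41, 43, 42, 41, 39, 41, 41, 46, 64]
c 335 r118 [48, 45, 49, 50, 47, 139, 140, 143, 140, 141, 106, 103, 100, 137, 146, 140, 136, 119, 148, 147, 146, 148, 146, 126, 117, 150, 157, 145, 137, 54, 42, 42, 43, 40, 43, 42, 38, 44, 45, 43, 43, 43, 43, 44, 42, 40, 42, 41, 45, 43, 44, 43, 43, 64]
c 350 r118 [54, 48, 48, 47, 49, 114, 139, 141, 143, 138, 106, 106, 103, 128, 146, 142, 139, 120, 143, 146, 146, 145, 145, 126, 112, 149, 156, 144, 131, 56, 47, 46, 42, 45, 47, 49, 43, 43, 44, 40, 47, 45, 43, 47, 46, 42, 41, 43, 46, 44, 41, 43, 49, 66]
```

```bash
cat > ff.py <<'E'
from h import *
import pickle
from scipy.optimize import least_squares
np.set_printoptions(precision=2,suppress=True)
c,im,t,o=pickle.load(open('F.pkl','rb'))
def edge(p,axis,off,z):  # line in rect frame: axis 'x' const x=off
    C,S=np.cos(p[2]),np.sin(p[2]);W=lambda a,b:proj(c,(p[0]+C*a-S*b,p[1]+S*a+C*b,z))
    return (W(off,-45),W(off,20)) if axis=='x' else (W(-25,off),W(25,off))
def r_(p,hx,hxi,hy,hyi,L,Li,R,Ri,B,Bi,z):
    r=[]
    for off,ob in ((-hx,L),(-hxi,Li),(hx,R),(hxi,Ri)):
        a,b=edge(p,'x',off,z)
        for row,col in ob: r.append(a[0]+(row-a[1])*(b[0]-a[0])/(b[1]-a[1])-col)
    for off,ob in ((-hy,B),(-hyi,Bi)):
        a,b=edge(p,'y',off,z)
        for col,row in ob: r.append(a[1]+(col-a[0])*(b[1]-a[1])/(b[0]-a[0])-row)
    return r
al=lambda p:r_(p,33.5,30,47.5,44,[(20,298),(60,299),(120,299.7)],[(20,302.6),(60,303.3),(120,303.6)],[(20,396),(60,392.8),(120,388.8)],[(20,391.8),(60,388.2),(120,384)],[(310,134.8),(350,135)],[(310,130.5),(350,130.7)],36+p[3])
tr=lambda p:r_(p,46,46,62,62,[(20,283.1),(60,284.7),(120,286)],[],[(20,406.5),(60,403),(120,398.5)],[],[(310,146.5),(350,146.6)],[],13+p[3])
E
python3 - <<'E'
from ff import *
for f in (al,tr):
  s=least_squares(f,[619,-70,-.15,0]);print(s.x,s.fun)
  s=least_squares(lambda q:f([*q,0]),[619,-70,-.15]);print('dz0',s.x,np.abs(s.fun).max())
  s=least_squares(lambda q:f([*q,-4]),[619,-70,-.15]);print('dz-4',s.x,np.abs(s.fun).max())
E
```

```text
[618.87 -68.16  -0.16  -0.3 ] [-0.02 -0.5  -0.42  0.51  0.15  0.36  0.13  0.4   0.01 -0.8   0.05  0.13
  0.07  0.33 -0.33 -0.07]
dz0 [618.86 -68.13  -0.16] 0.7441899108724783
dz-4 [619.04 -68.57  -0.16] 1.4538428066625215
[619.13 -65.59  -0.16  -0.09] [ 0.15 -0.29  0.14 -0.14  0.2  -0.05 -0.11  0.11]
dz0 [619.12 -65.57  -0.16] 0.31305178396581823
dz-4 [619.25 -66.18  -0.16] 1.060159986823976
```

Emit:
jog_arm(
  fingers=[255,255,255,255,255],
  travel=[
    [0.035,0.005,0],
    [0.07,0.01,0.01],
    [0.0974,0.0148,0.03],
    [0.0974,0.0148,0.06],
    [0.0974,0.0148,0.067],
  ],
  turn=[
    [0,0,0.006],
    [0,0,0.006],
    [0,0,0.006],
    [0,0,0.006],
    [0,0,0.006],
  ],
)

```text
clock: 8.83
tcp_pos: [615.3, -67.7, 62.1]
orientation: [-3.135, -0.0, 1.416]
ft_force: [-1.2, 0.6, -2.8]
finger_gap: 0.649
gripper_force: 43.1
```

Emit:
jog_arm(
  fingers=[255,255,255],
  travel=[
    [0,0,0],
    [0,0,0],
    [0,0,0],
  ],
  turn=[
    [0,0,0],
    [0,0,0],
    [0,0,0],
  ],
)

```text
clock: 9.08
tcp_pos: [619.3, -70.3, 68.2]
orientation: [3.139, 0.0, 1.413]
ft_force: [-0.3, -0.5, -1.0]
finger_gap: 0.648
gripper_force: 43.1
```

```bash
python3 - <<'E'
from h import *
s=manip.read_state();y=s['orientation'][2];print(s['tcp_pos'],s['orientation'],s['ft_force'])
xt=np.array([np.cos(y),np.sin(y)]);yt=np.array([np.sin(y),-np.cos(y)])
b=s['tcp_pos'][:2]+2.1*xt+.8*yt;d=np.array([618.9,-68.15])-b;print(b,d@xt,d@yt)
E
```

```text
[619.32956403 -70.33076659  68.2143839 ] [3.13923049e+00 4.43654891e-04 1.41303179e+00] [-0.25537358 -0.47695774 -0.95543684]
[620.4495617  -68.38253528] -0.013805620765975466 -1.5668514676105891
```

Emit:
jog_arm(
  fingers=[255,255,255,255,255],
  travel=[
    [0,-0.001,0.005],
    [0,-0.001,0.01],
    [0,-0.001,0.01],
    [0,-0.001,0.01],
    [0,-0.001,0.01],
  ],
  turn=[
    [0,0,0],
    [0,0,0],
    [0,0,0],
    [0,0,0],
    [0,0,0],
  ],
)

```text
clock: 9.5
tcp_pos: [617.5, -68.6, 56.6]
orientation: [3.141, 0.0, 1.415]
ft_force: [-0.1, -0.7, -1.2]
finger_gap: 0.647
gripper_force: 43.1
```

```bash
cat > off.py <<'E'
from h import *
def show(ox,oy,T=(618.9,-68.15)):
    s=manip.read_state();y=s['orientation'][2]
    xt=np.array([np.cos(y),np.sin(y)]);yt=np.array([np.sin(y),-np.cos(y)])
    b=s['tcp_pos'][:2]+ox*xt+oy*yt;d=np.array(T)-b
    print(s['clock'],s['tcp_pos'].round(1),s['orientation'].round(4),s['ft_force'].round(1),'d',round(d@xt,2),round(d@yt,2))
E
python3 - <<'E'
from off import *
show(2.1,.8);snap('wrist');show(2.1,.8);snap('wrist');show(2.1,.8)
E
```

```text
9.5 [617.5 -68.6  56.6] [3.1415 0.     1.4147] [-0.1 -0.7 -1.2] d -1.48 0.5
9.55 [617.6 -68.5  56.6] [3.1413 0.     1.4148] [ 0.   0.7 -1.3] d -1.53 0.42
9.6 [617.6 -68.5  56.7] [3.1412 0.     1.4149] [ 0.1 -0.9 -1. ] d -1.57 0.38
```

Emit:
jog_arm(
  fingers=[255,255,255,255,255],
  travel=[
    [-0.0015,0.0004,0.0],
    [-0.0015,0.0004,0.002],
    [-0.0015,0.0004,0.004],
    [-0.0015,0.0004,0.006],
    [-0.0015,0.0004,0.008],
  ],
  turn=[
    [0,0,0],
    [0,0,0],
    [0,0,0],
    [0,0,0],
    [0,0,0],
  ],
)

```text
clock: 10.02
tcp_pos: [617.5, -70.0, 48.1]
orientation: [-3.141, -0.0, 1.415]
ft_force: [-0.1, 0.8, -1.9]
finger_gap: 0.648
gripper_force: 43.1
```

```bash
python3 - <<'E'
from off import *
snap('wrist');show(2.1,.8)
E
```

```text
10.0667 [617.2 -69.9  47.6] [-3.1406e+00 -1.0000e-04  1.4149e+00] [ 0.3  0.1 -1.5] d -0.12 0.6
```

Emit:
jog_arm(
  fingers=[255,255,255,255,255],
  travel=[
    [0,0.0004,0.003],
    [0,0.0004,0.006],
    [0,0.0004,0.008],
    [0,0.0004,0.01],
    [0,0.0004,0.01],
  ],
  turn=[
    [0,0,0],
    [0,0,0],
    [0,0,0],
    [0,0,0],
    [0,0,0],
  ],
)

```text
clock: 10.48
tcp_pos: [617.6, -70.0, 37.7]
orientation: [-3.141, -0.0, 1.415]
ft_force: [0.2, -0.2, -0.8]
finger_gap: 0.647
gripper_force: 43.1
```

```bash
python3 - <<'E'
from off import *
snap('wrist');show(2.1,.8)
E
```

```text
10.5333 [617.8 -70.   38. ] [-3.1409 -0.      1.4148] [-0.4  0.6 -1.4] d -0.06 0.03
```

Emit:
jog_arm(
  fingers=[255,255,255,255,60],
  travel=[
    [0,0,0.003],
    [0,0,0.005],
    [0,0,0.005],
    [0,0,0.005],
    [0,0,0.005],
  ],
  turn=[
    [0,0,0],
    [0,0,0],
    [0,0,0],
    [0,0,0],
    [0,0,0],
  ],
)

```text
clock: 10.95
tcp_pos: [618.2, -70.1, 33.6]
orientation: [3.141, 0.0, 1.415]
ft_force: [-0.4, -1.2, 0.1]
finger_gap: 0.761
gripper_force: 0.0
```

Emit:
jog_arm(
  fingers=[30,0,0,0,0],
  travel=[
    [0,0,0],
    [0,0,0],
    [0,0,-0.01],
    [0,0,-0.05],
    [0,0,-0.09],
  ],
  turn=[
    [0,0,0],
    [0,0,0],
    [0,0,0],
    [0,0,0],
    [0,0,0],
  ],
)

```text
clock: 11.37
tcp_pos: [615.9, -69.6, 122.4]
orientation: [-3.136, -0.0, 1.415]
ft_force: [1.3, -0.4, 0.3]
finger_gap: 1.0
gripper_force: 0.0
```

Emit:
jog_arm(
  fingers=[0,0,0,0,0],
  travel=[
    [-0.03,0,-0.01],
    [-0.06,0,-0.015],
    [-0.08,0,-0.015],
    [-0.08,0,-0.015],
    [-0.08,0,-0.015],
  ],
  turn=[
    [0,0,0],
    [0,0,0],
    [0,0,0],
    [0,0,0],
    [0,0,0],
  ],
)

```text
clock: 11.78
tcp_pos: [605.7, -150.1, 139.5]
orientation: [3.14, -0.0, 1.413]
ft_force: [0.6, 0.2, -0.3]
finger_gap: 1.002
gripper_force: 0.0
```

```bash
python3 - <<'E'
from off import *
import pickle
snap('wrist');c=imaging.get_calibration('wrist');im=snap('wrist');show(2.1,.8)
s=manip.read_state();pickle.dump((c,im,s['tcp_pos'],s['orientation']),open('G.pkl','wb'))
p=proj(c,(619,-68,30)).astype(int);y0=max(0,p[1]-90);x0=p[0]-90;print(x0,y0,p)
a=cv2.resize(cv2.cvtColor(im,4)[y0:y0+180,x0:x0+180],None,fx=3,fy=3,interpolation=2)
cv2.imwrite('pics/G.png',a)
E
```

```text
11.8833 [ 605.6 -148.4  138.6] [-3.1414e+00 -5.0000e-04  1.4148e+00] [ 0.7 -0.1 -0.2] d 79.28 -0.11
234 3 [324  93]
```

View pics/G.png

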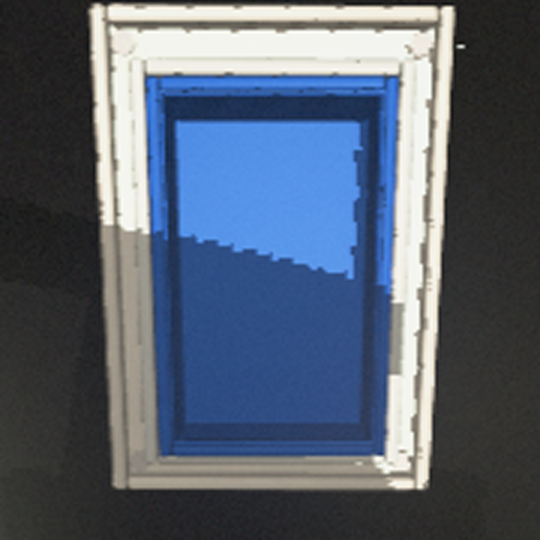

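The blue box sits square inside the aluminium box. I'll check its height and centre by fitting the rim.

```bash
python3 - <<'E'
from boxfit import *
import boxfit
np.set_printoptions(precision=2,suppress=True)
c,im,t,o=pickle.load(open('G.pkl','rb'))
H=mask(im,'b',(320,90),80).astype(np.float32)
def rect(p):
    C,S=np.cos(p[2]),np.sin(p[2]);return cv2.convexHull(np.array([proj(c,(p[0]+C*28*a-S*42*b,p[1]+S*28*a+C*42*b,p[3])) for a in(-1,1) for b in(-1,1)],np.float32))
Hp=H+0
b=None
for z in (45,52,60,75):
    x0=np.array([619,-68,-.16,z]);s=minimize(lambda p:-iou(rect(p),Hp),x0,method='Nelder-Mead',options=dict(initial_simplex=np.vstack([x0]+[x0+np.eye(4)[i]*[4,4,.05,8][i] for i in range(4)]),maxiter=900))
    print(s.x,s.fun)
for z in (51.5,61,80):
    s=minimize(lambda p:-iou(rect([*p,z]),Hp),[619,-68,-.16],method='Nelder-Mead');print(z,s.x,s.fun)
E
```

```text
[618.67 -69.05  -0.16  49.27] -0.996136683347247
[618.67 -69.05  -0.16  49.27] -0.9961363859209397
[618.67 -69.05  -0.16  49.27] -0.9961366553795374
[618.66 -69.05  -0.16  49.27] -0.9961359744370857
51.5 [618.69 -69.49  -0.16] -0.9800470590109256
61 [619.39 -71.46  -0.16] -0.9073343850663708
80 [614.6  -74.42  -0.16] -0.7702641213547177
```

Emit:
jog_arm(
  fingers=[0,0,0,0,0],
  travel=[
    [-0.023,-0.0285,0],
    [-0.046,-0.057,0],
    [-0.069,-0.0857,0],
    [-0.092,-0.114,0],
    [-0.115,-0.1428,0.008],
  ],
  turn=[
    [0,0,0.067],
    [0,0,0.134],
    [0,0,0.2],
    [0,0,0.267],
    [0,0,0.334],
  ],
)

```text
clock: 12.3
tcp_pos: [446.6, -240.3, 131.6]
orientation: [3.139, 0.0, 1.08]
ft_force: [0.4, -0.0, -0.6]
finger_gap: 1.004
gripper_force: 0.0
```

Emit:
jog_arm(
  fingers=[0,0,0],
  travel=[
    [0,0,0],
    [0,0,0],
    [0,0,0],
  ],
  turn=[
    [0,0,0],
    [0,0,0],
    [0,0,0],
  ],
)

```text
clock: 12.55
tcp_pos: [447.3, -239.9, 130.7]
orientation: [3.141, -0.0, 1.082]
ft_force: [0.0, -0.2, 1.2]
finger_gap: 0.996
gripper_force: 0.0
```

```bash
python3 - <<'E'
from boxfit import *
from off import show
np.set_printoptions(precision=2,suppress=True)
snap('wrist');c=imaging.get_calibration('wrist');im=snap('wrist','wH.png');seed=proj(c,(446.7,-240,30))
r=fit(c,im,'o',seed,(46,74,57),(446,-240),0,100);print(r)
show(0,0,r[0][:2])
E
```

```text
(array([ 446.77, -239.4 ,   -0.5 ]), np.float64(-0.8723732033863064), array([286., 148.], dtype=float32), array([368., 256.], dtype=float32))
12.65 [ 448.  -239.8  130.9] [ 3.14 -0.    1.08] [-0.1 -0.   0.3] d -0.19 -1.24
```

Centred to within about 1 mm. I'll go down and grasp.

Emit:
jog_arm(
  fingers=[0,0,0,0,0],
  travel=[
    [0,-0.001,0.03],
    [0,-0.001,0.06],
    [0,-0.001,0.085],
    [0,-0.001,0.102],
    [0,-0.001,0.102],
  ],
  turn=[
    [0,0,0],
    [0,0,0],
    [0,0,0],
    [0,0,0],
    [0,0,0],
  ],
)

```text
clock: 13.07
tcp_pos: [444.1, -237.2, 24.5]
orientation: [-3.134, -0.001, 1.083]
ft_force: [-1.4, 0.8, 0.3]
finger_gap: 0.995
gripper_force: 0.0
```

Emit:
jog_arm(
  fingers=[0,255,255,255,255],
  travel=[
    [0,0,0],
    [0,0,0],
    [0,0,0],
    [0,0,0],
    [0,0,0],
  ],
  turn=[
    [0,0,0],
    [0,0,0],
    [0,0,0],
    [0,0,0],
    [0,0,0],
  ],
)

```text
clock: 13.48
tcp_pos: [447.0, -240.8, 30.1]
orientation: [3.139, 0.0, 1.081]
ft_force: [0.8, -0.1, -0.6]
finger_gap: 0.533
gripper_force: 41.5
```

Emit:
jog_arm(
  fingers=[255,255,255,255],
  travel=[
    [0,0,0],
    [0,0,0],
    [0,0,0],
    [0,0,0],
  ],
  turn=[
    [0,0,0],
    [0,0,0],
    [0,0,0],
    [0,0,0],
  ],
)

```text
clock: 13.82
tcp_pos: [447.1, -240.9, 30.1]
orientation: [3.139, 0.0, 1.081]
ft_force: [-0.3, 1.1, 6.1]
finger_gap: 0.528
gripper_force: 42.3
```

Emit:
jog_arm(
  fingers=[255,255,255,255,255],
  travel=[
    [0,0,-0.01],
    [0,0,-0.04],
    [0,0,-0.08],
    [0,0,-0.11],
    [0,0,-0.11],
  ],
  turn=[
    [0,0,0],
    [0,0,0],
    [0,0,0],
    [0,0,0],
    [0,0,0],
  ],
)

```text
clock: 14.23
tcp_pos: [449.4, -242.8, 146.4]
orientation: [3.13, 0.002, 1.081]
ft_force: [1.2, -0.6, -0.0]
finger_gap: 0.527
gripper_force: 41.6
```

Emit:
jog_arm(
  fingers=[255,255,255,255,255],
  travel=[
    [0.03,0.014,0],
    [0.065,0.028,0],
    [0.1,0.045,0],
    [0.127,0.057,0],
    [0.127,0.057,0],
  ],
  turn=[
    [0,0,-0.066],
    [0,0,-0.132],
    [0,0,-0.2],
    [0,0,-0.266],
    [0,0,-0.33],
  ],
)

```text
clock: 14.65
tcp_pos: [559.2, -151.5, 138.9]
orientation: [3.139, -0.001, 1.417]
ft_force: [-1.0, -0.3, -1.2]
finger_gap: 0.533
gripper_force: 41.6
```

```bash
python3 - <<'E'
from boxfit import *
from off import show
np.set_printoptions(precision=2,suppress=True)
for i in range(4): snap('wrist')
c=imaging.get_calibration('wrist');im=snap('wrist','wI.png');show(0,0)
s=manip.read_state();pickle.dump((c,im,s['tcp_pos'],s['orientation']),open('I.pkl','wb'))
E
```

```text
14.9 [ 555.1 -155.2  138.2] [-3.14  0.    1.41] [ 0.4 -0.4 -0.5] d 96.23 48.92
```

View pics/wI.png

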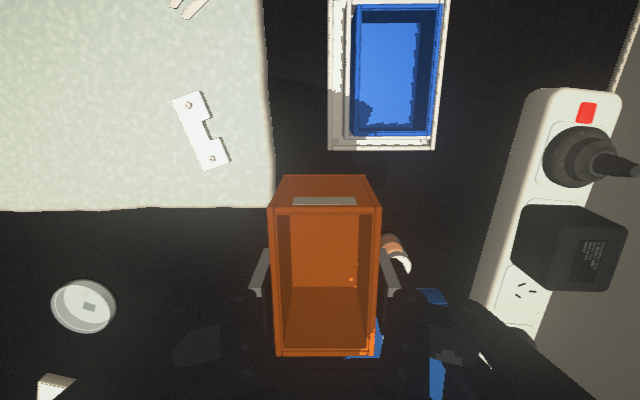

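The orange box is held level. Its rim corners are about (267,207), (383,207), (375,356) and (275,355), and the bottom front corners are (283,175) and (366,175). The blue box is home in the tray at the top.

```bash
python3 - <<'E'
from boxfit import *
from scipy.optimize import least_squares
np.set_printoptions(precision=2,suppress=True)
c,im,t,o=pickle.load(open('I.pkl','rb'))
h=cv2.cvtColor(im,41);m=cv2.inRange(h,(3,120,30),(22,255,255))
for r in (177,200,206,209,212,230,340,352):
    w=np.where(m[r])[0];w=w[(w>255)&(w<390)];print(r,w.min(),w.max())
for col in (290,315,330,350): w=np.where(m[:,col])[0];w=w[(w>150)&(w<390)];print('c',col,w.min(),w.max(),w[np.diff(w,prepend=w[0]-1)>1])
pts=[((-1,1,1),(267,207)),((1,1,1),(383,207)),((1,-1,1),(375,356)),((-1,-1,1),(275,355)),((-1,1,0),(283,175)),((1,1,0),(366,175))]
def P(p,k):
    a,b,z=k;C,S=np.cos(p[2]),np.sin(p[2]);return (p[0]+C*23*a-S*37*b,p[1]+S*23*a+C*37*b,p[3]+57*z)
for z in (None,t[2]-30.1):
    res=lambda p:np.concatenate([proj(c,P(p if z is None else [*p,z],k))-q for k,q in pts])
    s=least_squares(res,[*t[:2],-.15,110][:4 if z is None else 3],loss='soft_l1');print(s.x,s.fun.reshape(-1,2),o[2]-np.pi/2)
    d=s.x[:2]-t[:2];y=o[2];ox,oy=d@[np.cos(y),np.sin(y)],d@[np.sin(y),-np.cos(y)];print('offset tool x,y',ox,oy)
    from off import show;show(ox,oy,(618.7,-69.2))
E
```

```text
177 283 365
200 271 378
206 268 381
209 266 382
212 266 382
230 267 381
340 274 374
352 275 373
c 290 174 356 []
c 315 174 356 [205]
c 330 174 356 [205]
c 350 174 355 [205]
[ 555.84 -154.62   -0.16  107.25] [[-0.01  0.13]
 [-0.03  0.22]
 [-1.26 -0.05]
 [ 0.86  0.82]
 [ 1.55 -0.78]
 [-0.79 -0.73]] -0.16248557971125988
offset tool x,y 0.6995657436742444 0.6862379406270824
14.9 [ 555.1 -155.2  138.2] [-3.14  0.    1.41] [ 0.4 -0.4 -0.5] d 94.46 48.21
[ 555.92 -154.25   -0.16] [[-0.5   0.  ]
 [ 0.35 -0.02]
 [-0.82  0.71]
 [ 0.67  1.66]
 [ 1.29 -1.04]
 [-0.62 -1.07]] -0.16248557971125988
offset tool x,y 1.0741728280617655 0.7016949811263777
14.9 [ 555.1 -155.2  138.2] [-3.14  0.    1.41] [ 0.4 -0.4 -0.5] d 94.09 48.19
```

Emit:
jog_arm(
  fingers=[255,255,255,255,255],
  travel=[
    [0.032,0.016,0],
    [0.064,0.032,0],
    [0.0943,0.0482,0.01],
    [0.0943,0.0482,0.03],
    [0.0943,0.0482,0.042],
  ],
  turn=[
    [0,0,0],
    [0,0,0],
    [0,0,0],
    [0,0,0],
    [0,0,0],
  ],
)

```text
clock: 15.32
tcp_pos: [618.2, -68.7, 95.2]
orientation: [-3.141, 0.0, 1.411]
ft_force: [-0.0, 0.2, -2.2]
finger_gap: 0.532
gripper_force: 41.7
```

Emit:
jog_arm(
  fingers=[255,255,255,255,255],
  travel=[
    [0,0,0],
    [0,0,0],
    [0,0,0],
    [0,0,0],
    [0,0,0],
  ],
  turn=[
    [0,0,0],
    [0,0,0],
    [0,0,0],
    [0,0,0],
    [0,0,0],
  ],
)

```text
clock: 15.73
tcp_pos: [619.0, -70.4, 97.8]
orientation: [3.14, 0.0, 1.409]
ft_force: [0.2, -0.3, -1.0]
finger_gap: 0.529
gripper_force: 41.6
```

```bash
python3 - <<'E'
from off import *
for i in range(3):snap('wrist')
show(.9,.7,(618.7,-69.2))
E
```

```text
15.8833 [618.8 -69.8  97.2] [3.1404e+00 1.0000e-04 1.4103e+00] [ 0.   0.2 -0.7] d -0.29 -0.89
```

Emit:
jog_arm(
  fingers=[255,255,255,255,255],
  travel=[
    [-0.0003,-0.0009,0.005],
    [-0.0003,-0.0009,0.01],
    [-0.0003,-0.0009,0.012],
    [-0.0003,-0.0009,0.012],
    [-0.0003,-0.0009,0.012],
  ],
  turn=[
    [0,0,0],
    [0,0,0],
    [0,0,0],
    [0,0,0],
    [0,0,0],
  ],
)

```text
clock: 16.3
tcp_pos: [617.2, -69.4, 83.8]
orientation: [-3.141, -0.0, 1.411]
ft_force: [0.1, -0.3, -0.1]
finger_gap: 0.533
gripper_force: 41.6
```

```bash
python3 - <<'E'
from off import *
for i in range(3):snap('wrist')
show(.9,.7,(618.7,-69.2))
E
```

```text
16.45 [617.7 -69.5  84.5] [3.1414 0.     1.4109] [-0.3 -0.9 -0.8] d -0.41 0.25
```

Emit:
jog_arm(
  fingers=[255,255,255,255,255],
  travel=[
    [-0.0004,0.0002,0.002],
    [-0.0004,0.0002,0.004],
    [-0.0004,0.0002,0.006],
    [-0.0004,0.0002,0.008],
    [-0.0004,0.0002,0.01],
  ],
  turn=[
    [0,0,0],
    [0,0,0],
    [0,0,0],
    [0,0,0],
    [0,0,0],
  ],
)

```text
clock: 16.87
tcp_pos: [617.5, -70.0, 74.1]
orientation: [-3.141, -0.0, 1.411]
ft_force: [0.4, -1.1, -0.9]
finger_gap: 0.534
gripper_force: 41.6
```

Emit:
jog_arm(
  fingers=[255,255,255,255,255],
  travel=[
    [0,0,0.003],
    [0,0,0.006],
    [0,0,0.009],
    [0,0,0.01],
    [0,0,0.01],
  ],
  turn=[
    [0,0,0],
    [0,0,0],
    [0,0,0],
    [0,0,0],
    [0,0,0],
  ],
)

```text
clock: 17.28
tcp_pos: [617.3, -69.9, 63.9]
orientation: [-3.141, -0.0, 1.411]
ft_force: [0.2, -0.3, -1.5]
finger_gap: 0.525
gripper_force: 41.6
```

```bash
python3 - <<'E'
from off import *
show(.9,.7,(618.7,-69.2))
E
```

```text
17.2833 [617.3 -69.9  63.9] [-3.1407e+00 -1.0000e-04  1.4108e+00] [ 0.2 -0.3 -1.5] d 0.02 0.56
```

Emit:
jog_arm(
  fingers=[255,255,255,255,255],
  travel=[
    [0,0.0004,0.003],
    [0,0.0004,0.006],
    [0,0.0004,0.009],
    [0,0.0004,0.012],
    [0,0.0004,0.012],
  ],
  turn=[
    [0,0,0],
    [0,0,0],
    [0,0,0],
    [0,0,0],
    [0,0,0],
  ],
)

```text
clock: 17.7
tcp_pos: [617.5, -69.9, 51.5]
orientation: [-3.14, -0.0, 1.411]
ft_force: [0.5, 0.5, -1.9]
finger_gap: 0.532
gripper_force: 41.6
```

Emit:
jog_arm(
  fingers=[255,100,50,0,0],
  travel=[
    [0,0,0],
    [0,0,0],
    [0,0,0],
    [0,0,0],
    [0,0,-0.01],
  ],
  turn=[
    [0,0,0],
    [0,0,0],
    [0,0,0],
    [0,0,0],
    [0,0,0],
  ],
)

```text
clock: 18.12
tcp_pos: [616.6, -69.7, 60.8]
orientation: [-3.138, -0.0, 1.411]
ft_force: [-1.0, -0.7, -0.1]
finger_gap: 0.989
gripper_force: 0.0
```

Emit:
jog_arm(
  fingers=[0,0,0,0,0],
  travel=[
    [0,0,-0.03],
    [0,0,-0.07],
    [0,0,-0.1],
    [-0.04,0,-0.12],
    [-0.08,0,-0.12],
  ],
  turn=[
    [0,0,0],
    [0,0,0],
    [0,0,0],
    [0,0,0],
    [0,0,0],
  ],
)

```text
clock: 18.53
tcp_pos: [609.1, -147.5, 190.1]
orientation: [3.131, 0.002, 1.416]
ft_force: [1.0, -0.5, -0.2]
finger_gap: 1.0
gripper_force: 0.0
```

```bash
python3 - <<'E'
from off import *
from boxfit import *
np.set_printoptions(precision=2,suppress=True)
for i in range(4):snap('wrist')
c=imaging.get_calibration('wrist');im=snap('wrist');show(0,0)
p=proj(c,(619,-69,60)).astype(int);y0=max(0,p[1]-80);x0=p[0]-80
a=cv2.resize(cv2.cvtColor(im,4)[y0:y0+160,x0:x0+160],None,fx=2.4,fy=2.4,interpolation=2)
cs=imaging.get_calibration('side');si=snap('side');q=proj(cs,(619,-69,50)).astype(int)
b=cv2.resize(cv2.cvtColor(si,4)[q[1]-40:q[1]+40,q[0]-40:q[0]+40],None,fx=4.8,fy=4.8,interpolation=2)
h=min(len(a),len(b));cv2.imwrite('pics/J.png',np.hstack([a[:h],b[:h]]))
H=mask(im,'o',p,80).astype(np.float32)
def rect(p):
    C,S=np.cos(p[2]),np.sin(p[2]);return cv2.convexHull(np.array([proj(c,(p[0]+C*23*a-S*37*b,p[1]+S*23*a+C*37*b,p[3])) for a in(-1,1) for b in(-1,1)],np.float32))
x0=np.array([619,-69,-.16,67]);s=minimize(lambda p:-iou(rect(p),H),x0,method='Nelder-Mead',options=dict(initial_simplex=np.vstack([x0]+[x0+np.eye(4)[i]*[4,4,.05,8][i] for i in range(4)]),maxiter=900));print(s.x,s.fun)
E
```

```text
18.7833 [ 605.3 -147.9  182.7] [-3.14 -0.    1.41] [-0.2  0.1  0.6] d 80.93 0.62
[618.6  -69.18  -0.15  64.22] -0.9905780826015603
```

View pics/J.png

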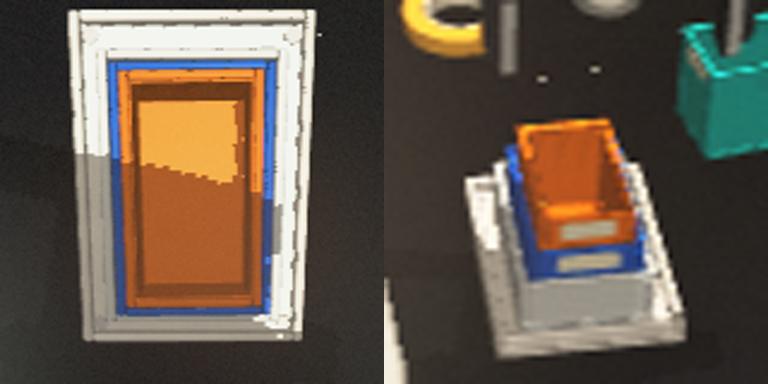

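The picture shows all three boxes nested square and level. The orange rim fits at about 64–67 mm with its centre at (618.6, −69.2), so it is home, and the gripper is clear of everything.

```bash
python3 -c "
from workcell import manip;print(manip.close_job())"
```

```text
the job is handed in; nothing more can be done
None
```

The job is handed in at about 19 s: the blue box is home in the aluminium box and the orange box is home in the blue one, with no contact with the bystanders; no judge's verdict came back.

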